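Gauge a specimen mount in the lever micrometer: three clicks and hold

ROBOT

A 7-joint arm with a two-finger parallel gripper is mounted at the origin on a cart in front of the work surface, level with it; the furniture and walls round the work are solid. World frame = base frame: x ahead of the robot, y to its left, z up, the work surface at z = 0. Lengths are in m, angles in rad, forces in N, time in s.
With the tool pointing down it reaches from about 0.4 to 0.9 m from the base axis. Payload 5.6 kg.
Tool frame: the origin (TCP) lies at the very end of the fingers, on their centre line; the grasp point (between the pads) lies 19 mm behind it; z points along the fingers, y is the line along which they close (so a half turn about z gives the same grasp; the last joint's range is limited). The gripper opens to 92 mm and grips with 3 to 60 N. Pads are 20 mm wide; open, the fingers measure 128 mm over their backs; the gripper's body (75 mm by 189 mm) begins 69 mm behind the grasp point.
Start: joints at [1.159, 0.468, -0.012, 1.603, 0.006, 1.071, -0.056], TCP at [0.234, -0.606, 0.215] pointing down, gripper open.
Joint ranges: [-2.53, 2.53], [-0.31, 2.02], [-1.57, 1.55], [0.28, 2.44], [-1.29, 4.43], [0.15, 1.84], [-2.92, 2.92]. Speed limits (rad/s): [2.57, 2.57, 3.14, 3.14, 3.14, 3.14, 3.14].

INTERFACE

Orientations are given as a unit quaternion [w, x, y, z].
In Python, from plant import telemetry, vision, manip gives the robot as it stands.
- The arm moves only by the shell command python3 -m crank 'ROWS' [FORCE]. ROWS is a JSON object of lists of equal length, an entry for each row: "slide": the shift along the tool's x, y, z as a fraction of full scale, a list of three; "twist": the turn, a rotation vector about the tool's x, y, z as a fraction of full scale, a list of three; "claw": the opening, from 0 (shut) to 1 (fully open). In form: {"slide": [[tx, ty, tz], ...], "twist": [[wx, wy, wz], ...], "claw": [claw, ...]}. A call has 1 to 8 rows; each row shifts and turns the commanded pose from where the row before left it, along the tool's axes as they then stand; what a row does not reach is not made up. Full scale, the value 1, is 25 mm for a shift and 5 degrees for a turn. A row lasts 1/12 s, in which the tool goes at most 41.7 mm and 7.16 degrees, less where a joint would pass 70% of its speed; a pose out of reach is approached as far as the arm can. A call with a number of a shift or a turn outside -1 to 1 is refused whole. A call with a gripper value outside its range is refused whole. The fingers move at their own pace and stop on an object; FORCE is the grip in N (left out, the last holds). Time passes only in rows, so rows that do not move let the fingers close. It gives the time, the measured TCP pose, the force, the opening and the grip force at its end, in the units of the state.
- telemetry.state(): the state, without advancing time (a new reading comes with each control period).
- vision.capture(name): name is "scene" or "top"; returns (picture, depth): 400x640x3 uint8, red, green, blue; 400x640 float32, m along the optical axis (not along the pixel's ray), 0 where there is no reading.
- vision.calibration(name): a dict with "camera_matrix" (3x3 intrinsics, pixels), "D" ([k1, k2, p1, p2, k3] as OpenCV has them; the pictures are not rectified), "R" (3x3) and "t" (3): a world point X has camera coordinates R X + t. Camera axes: x right, y down, z forward; pixel columns grow to the right and rows downward; lengths in m; the calibration is good to about 2 mm. A picture is of the moment at which its call begins. calibration takes no time and is no camera call.
- manip.finish_job(): hands the job in; it is judged then, once.
The state is a dict: "time": time; "q": joint angles; "joint_velocities": joint speeds; "joint_efforts": joint torques, N m; "ee_pos": TCP position; "ee_rot": TCP orientation; "force": force on the tool from outside, world axes, zero at the start; "torque": the same for the moment, N m; "grip_width": finger opening in m; "grasp_force": force on a finger pad.
Only numpy, scipy, OpenCV 4.12 (cv2) and the standard library are available. Lean on these libraries where they do the work, as an engineer would, in place of code of your own. Each camera call takes 0.05 s, during which the arm holds its last target. There are 200 camera calls.

TASK

Measure the green specimen mount in the bench micrometer: stand it upright on the platen between the spindle and the V anvil and let go of it, then swing the lever clockwise so that the spindle closes on it and go on for exactly three clicks of the ratchet, never a fourth. Finish holding the lever by its black grip just past the third click, pressed on enough that the spindle still bears on the mount for the reading (the lever springs back when let go). Leave the other mounts, the yellow-capped vial and the wash bottle where they are.

Things in the scene. Friction and masses are not known exactly. Their poses are not given: they have to be found in the camera images.
- mount_0: the green resin specimen mount to be measured: a plain upright cylinder, diameter 27.2 mm, height 21 mm, about 30 g, standing on the bench; origin at the centre of its underside, z up
- micrometer: fixed bench micrometer: grey base 236 mm (its y) by 92 mm (its x), 16 mm high; dial on a post behind (+x of) the gear housing, top 108 mm high. Origin: centre of the base's underside. Its y axis is the measuring line from gear housing and spindle (-y end) to V anvil (+y end); x points away from the robot, turned at most 0.3 rad from the world's
- seat (a point): point on the steel platen (30 mm above the bench, 64 by 62 mm) under the centre of the mount once it is pushed fully into the V; axes as the micrometer. The 120 degree V opens towards -y, is 18 mm high above the platen, its block 26 mm wide. The open spindle's flat end stands 23.6 mm from this point towards -y: the gap is 10 mm longer than the mount's diameter
- open_gap (a point): point on the platen 5 mm from the seat towards the spindle, midway in the open gap: the place to set down the mount; the closing spindle pushes it on into the V, which centres it if it stands within 4 mm. Hold the mount with the fingers on its micrometer -x and +x sides, both free; along y there is no room for fingers
- spindle: the spindle, a 14 mm steel rod, its axis 10 mm above the platen; origin at the centre of its flat end. It slides along the micrometer's +y as the lever swings (10 mm until it clamps the mount in the V)
- anvil: the fixed V anvil; its origin is the micrometer's origin
- lever_axis (a point): point on the upright axis of the lever, on its hub, 88 mm above the bench. The lever is to be turned clockwise seen from above: first about 0.3 rad, with some 0.5 N at the grip against a return spring, while the spindle closes; from then on the ratchet slips, click by click. Let go, it springs back by the closing angle
- grip: black round grip upright at the lever's end: diameter 26 mm, 50 mm tall, revolving freely; origin at its lower end, 88 mm above the bench, 118 mm from the lever axis. At the start it lies to the micrometer's -y from the axis, 30 degrees towards +x. One click is 0.262 rad, 31 mm of its travel: resistance grows from about 1.5 to 5 N, falls suddenly to 0.5 N, and 5 to 9 mm on it bears again
- grip_mid (a point): centre of the black grip, 113 mm above the bench, the height to grasp it at
- lever (a joint): angle in rad by which the ratchet has slipped (lever against the spindle's drive): about 0 until the spindle clamps the mount, then 0.262 more per click. Clicks fall at about 0.17, 0.43, 0.70 and 0.96; after the third the lever bears again from 0.79. It cannot be turned back
- mount_2: orange resin mount, 26 mm diameter, 17 mm tall, standing on the bench: leave alone
- mount_3: blue resin mount, 27 mm diameter, 16 mm tall, standing on the bench: leave alone
- wash_bottle: white squeeze bottle 65 mm wide, 129 mm tall, standing on the bench to the left: leave alone
- dropper: small vial with a yellow cap, 38 mm diameter, 86 mm tall, standing on the bench in front: leave alone
Mind the look-alikes: they are no part of the job. Leave any pink look-alike of the mount_0 alone.

How it is judged:
On the way, in this order (a step that is already met when the one before it is completed fails the run):
1. the green mount stands upright on the platen between spindle and V anvil, let go (horizontal distance between mount_0 and seat below 0.016 m and z of mount_0 in the frame of seat between -0.003 and 0.003 m and angle between mount_0's own z axis and vertical below 0.1 rad and contact force between the fingers and mount_0 below 0.1 N and value of joint lever below 0.1 rad), for 0.2 s.
2. the spindle clamps the mount in the V, before the first click (contact force between spindle and mount_0 above 1.5 N and contact force between anvil and mount_0 above 1 N and value of joint lever below 0.26 rad), for 0.04 s.
3. the third click has fallen, the mount still in the V (value of joint lever above 0.76 rad and horizontal distance between mount_0 and seat below 0.005 m), for 0.04 s.
At the end, for the whole second after the job is handed in: Fingers hold the grip (over 0.5 N) with the ratchet still, between clicks three and four (0.76 to 0.965 rad); spindle and V each press the green mount (over 1 N), which stands upright on the platen within 4 mm of the seat, untouched by the fingers (value of joint lever between 0.76 and 0.965 rad and velocity of joint lever between -0.05 and 0.05 rad/s and contact force between each of spindle, anvil and mount_0 above 1 N and contact force between the fingers and grip above 0.5 N and contact force between the fingers and mount_0 below 0.1 N and horizontal distance between mount_0 and seat below 0.004 m and z of mount_0 in the frame of seat between -0.003 and 0.003 m and angle between mount_0's own z axis and vertical below 0.1 rad); the arm keeps its last pose, push and grip.
It fails at once if a fourth click (value of joint lever above 1 rad).
It fails at once if clicks run off without the mount in the jaw (value of joint lever above 0.15 rad and horizontal distance between mount_0 and seat above 0.016 m).
It fails at once if another mount, the wash bottle or the yellow-capped vial moved more than 30 mm (distance of any of mount_2, mount_3, wash_bottle, dropper from where it was at the start of the episode above 0.03 m).
It also fails if it takes over 64 s, if anything falls off the work surface, if the arm or the gripper's body presses on something with over 40 N, if the wrist force passes 120 N, or if a joint passes its speed limit or range.

## Working session

There is one attempt and no reset: what is moved stays moved. The work goes in short steps, Python scripts to look and compute and a shell command to move; the robot and the scene stay as the last step left them, time stands still between calls to the robot, and variables do not carry over. Pictures are saved under pics/ and viewed, at most 10 in all, crops included, and the job is handed in when it is done.

```bash
mkdir -p pics; ls
cat > h.py <<'E'
import numpy as np,cv2
from plant import telemetry,vision,manip
def cap(n,f=None):
    p,d=vision.capture(n)
    if f: cv2.imwrite(f,cv2.cvtColor(p,cv2.COLOR_RGB2BGR)); np.save(f+'.npy',d)
    return p,d
def ray(n,uv):
    c=vision.calibration(n);K=np.array(c["camera_matrix"]);D=np.array(c["D"]);R=np.array(c["R"]);t=np.array(c["t"])
    x=cv2.undistortPoints(np.array(uv,float).reshape(-1,1,2),K,D).reshape(-1,2)
    d=np.c_[x,np.ones(len(x))]@R; return -R.T@t,d
def onz(n,uv,z):
    o,d=ray(n,uv); return o+d*((z-o[2])/d[:,2])[:,None]
def atdepth(n,uv,dep):
    o,d=ray(n,uv); return o+d*np.array(dep).reshape(-1,1)
def tri(uv1,uv2):
    o1,a=ray("scene",[uv1]);o2,b=ray("top",[uv2]);A=np.c_[a[0],-b[0]]
    s=np.linalg.lstsq(A,o2-o1,rcond=None)[0];p=o1+a[0]*s[0];q=o2+b[0]*s[1];return (p+q)/2,np.linalg.norm(p-q)
E
python3 - <<'E'
from h import *
for n in("scene","top"):
    cap(n,f"pics/{n}0.png"); c=vision.calibration(n); print(n,np.round(ray(n,[[320,200]]),3),c["camera_matrix"][0][0])
s=telemetry.state();print({k:np.round(v,3) for k,v in s.items()})
E
```

```text
picsTraceback (most recent call last):
  File "<stdin>", line 3, in <module>
    return _wrapfunc(a, 'round', decimals=decimals, out=out)
    return _wrapit(obj, method, *args, **kwds)
    conv = _array_converter(obj)
ValueError: setting an array element with a sequence. The requested array has an inhomogeneous shape after 1 dimensions. The detected shape was (2,) + inhomogeneous part.
```

View pics/scene0.png

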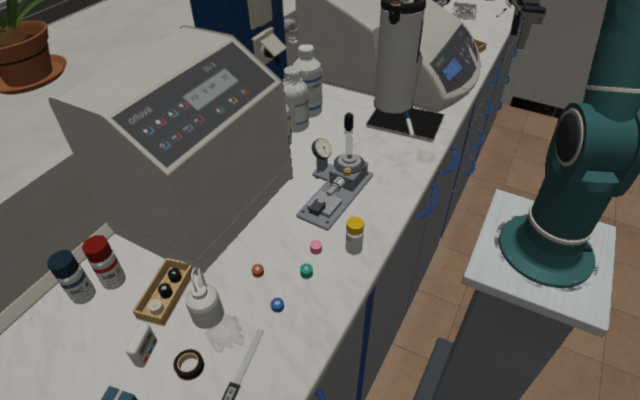

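The scene view shows the green mount at about (306,270), pink (316,246), orange (258,270), blue (277,304), the vial (355,235) and the micrometer around (335,190), with its lever grip at (348,121).

Run:
```python
from h import *
cap("top","pics/top0.png")
for n in("scene","top"):
    o,d=ray(n,[[320,200]]);print(n,o.round(3),d.round(3))
s=telemetry.state();print({k:np.round(v,3).tolist() for k,v in s.items()})
```

```text
scene [0.135 0.797 0.759] [[ 0.359 -0.634 -0.685]]
top [0.25  0.189 1.339] [[ 0.199 -0.027 -0.98 ]]
{'time': 0.1, 'q': [1.159, 0.468, -0.012, 1.604, 0.006, 1.071, -0.056], 'joint_velocities': [0.001, -0.002, 0.002, -0.003, 0.001, 0.002, 0.001], 'joint_efforts': [0.001, -52.165, -0.013, -24.437, -0.057, 0.014, 0.0], 'ee_pos': [0.234, -0.606, 0.214], 'ee_rot': [-0.001, 0.983, 0.183, -0.0], 'force': [-0.333, 0.379, 0.359], 'torque': [-0.004, 0.032, -0.035], 'grasp_force': 0.0, 'grip_width': 0.092}
```

View pics/top0.png

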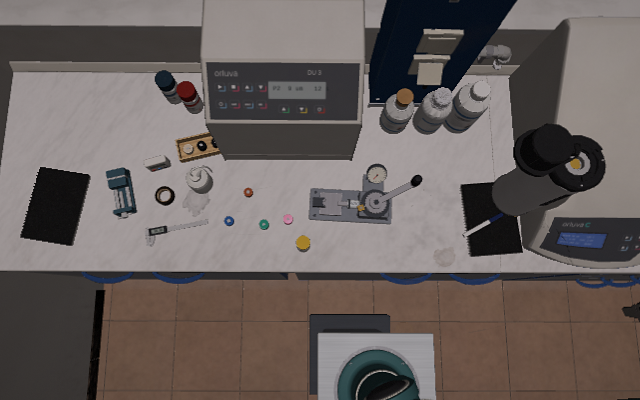

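The top view shows the green mount at (264,225), pink (288,218), orange (248,192), blue (229,221), the vial (303,243), the micrometer base at x 310–391 and the grip top at (416,181). I'll enlarge both views.

Run:
```python
import cv2,numpy as np
t=cv2.imread("pics/top0.png")[160:250,220:430]
s=cv2.imread("pics/scene0.png")[105:285,290:385]
cv2.imwrite("pics/tc.png",cv2.resize(t,None,fx=3.8,fy=3.8,interpolation=cv2.INTER_CUBIC))
cv2.imwrite("pics/sc.png",cv2.resize(s,None,fx=3.3,fy=3.3,interpolation=cv2.INTER_CUBIC))
```

```text
(no output)
```

View pics/tc.png

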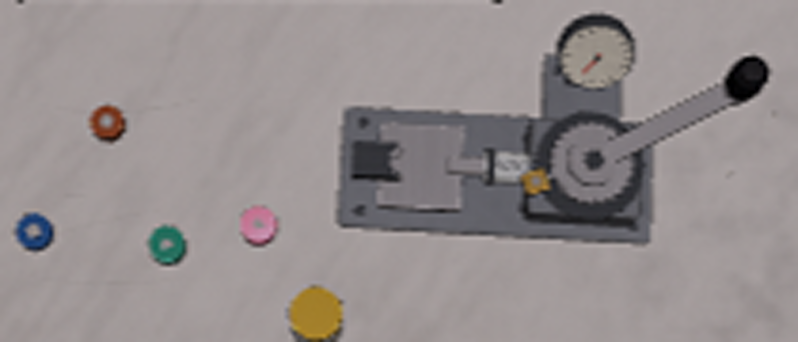

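View pics/sc.png

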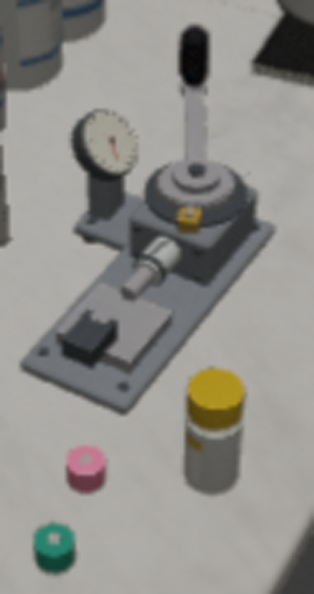

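The crops show, in top-crop pixels: green mount (168,243), base corners (346,107), (338,226), (650,243), platen x 376–465, V block (353–400,160), lever hub (594,160) and grip top (748,77). In the scene crop, the green mount is at (54,540), the platen at (115,328) and the grip at (195,57).

Run:
```python
from h import *
def px(U,o,f): return (np.array(U,float)+.5)/f-.5+np.array(o)
T=lambda *U: px(U,(220,160),3.8); S=lambda *U: px(U,(290,105),3.3)
print("green tri top centre",tri(S(54,533),T(168,243)))
print("grip top tri",tri(S(195,33),T(748,74)))
print("hub tri",tri(S(198,170),T(594,160)))
print("base corners",onz("top",[T(346,107),T(338,226),T(650,243)],.016).round(4).tolist())
print("base corners scene",onz("scene",[S(22,366),S(126,410),S(274,229)],.016).round(4).tolist())
print("platen corner tri (-x,+y):", "spindle end tri",tri(S(128,291),T(449,165)))
print("platen far-spindle / near-spindle corner tri",tri(S(105,286),T(465,126)),tri(S(171,322),T(462,210)))
# masks
for n in("scene","top"):
    p=cv2.imread(f"pics/{n}0.png");d=np.load(f"pics/{n}0.png.npy")
    v,u=np.mgrid[:400,:640];P=atdepth(n,np.c_[u.ravel(),v.ravel()],d.ravel()).reshape(400,640,3);ok=d>0
    h=cv2.cvtColor(p,cv2.COLOR_BGR2HSV)
    g=ok&(h[...,0]>70)&(h[...,0]<90)&(h[...,1]>110)&(P[...,0]<.8)&(P[...,0]>.35)&(abs(P[...,1])<.6)&(P[...,2]<.05)
    print(n,"green n",g.sum(),"px",u[g].mean(),v[g].mean(),"xyz",P[g].min(0).round(4),P[g].max(0).round(4),"ztop",np.percentile(P[g][:,2],90).round(4))
    gt=g&(P[...,2]>.018);print("  top surf mean",P[gt].mean(0).round(4),gt.sum())
    R=ok&(P[...,0]>.4)&(P[...,0]<.75)&(P[...,1]>-.35)&(P[...,1]<.12)
    for nm,a,b in(("base",.011,.021),("platen",.026,.034),("gripz",.125,.15)):
        m=R&(P[...,2]>a)&(P[...,2]<b)
        nn,l,st,c=cv2.connectedComponentsWithStats(m.astype(np.uint8))
        i=1+np.argmax(st[1:,4]);q=P[l==i]; r=cv2.minAreaRect(q[:,:2].astype(np.float32)*1000)
        print("  ",nm,len(q),"zmed",np.median(q[:,2]).round(4),r,"mean",q.mean(0).round(4))
        if nm=="platen" : print("    bbox px",st[i])
```

```text
green tri top centre (array([0.44756643, 0.31095291, 0.02624413]), np.float64(0.0006560112807432449))
grip top tri (array([ 0.55056295, -0.09781564,  0.13910461]), np.float64(0.0011848933323628642))
hub tri (array([0.49837894, 0.00279236, 0.08989577]), np.float64(0.002651285864775562))
base corners [[0.5543, 0.1796, 0.016], [0.463, 0.1852, 0.016], [0.4513, -0.0484, 0.016]]
base corners scene [[0.5485, 0.1828, 0.016], [0.4615, 0.1859, 0.016], [0.4496, -0.0439, 0.016]]
platen corner tri (-x,+y): spindle end tri (array([0.50397141, 0.10353303, 0.04462644]), np.float64(0.0007541122176703671))
platen far-spindle / near-spindle corner tri (array([0.53466539, 0.08910624, 0.02603421]), np.float64(0.00676253852656188)) (array([0.4745346 , 0.09200748, 0.01677808]), np.float64(0.001953277422281602))
scene green n 117 px 304.94871794871796 270.94017094017096 xyz [0.4335 0.2999 0.0043] [0.6687 0.5047 0.0239] ztop 0.0229
  top surf mean [0.4455 0.314  0.0213] 82
   base 848 zmed 0.0148 ((486.50177001953125, -300.7895812988281), (98.46187591552734, 171.9934539794922), 89.8475341796875) mean [ 0.490
[... 329 characters left out ...]
105469) mean [ 0.7347 -0.153   0.138 ]
top green n 56 px 263.7857142857143 224.08928571428572 xyz [0.4353 0.3004 0.0108] [0.4595 0.3227 0.0266] ztop 0.0246
  top surf mean [0.4474 0.3126 0.0219] 48
   base 995 zmed 0.0142 ((503.44573974609375, -304.3647155761719), (138.39695739746094, 99.67899322509766), 4.876925468444824) mean [ 0.5133 -0.3016  0.0145]
   platen 170 zmed 0.0303 ((504.9345703125, 106.44251251220703), (25.866294860839844, 64.43072509765625), 89.52033996582031) mean [0.5052 0.1078 0.0306]
    bbox px [332 193  10  23 170]
   gripz 220 zmed 0.1396 ((736.3670654296875, -161.26193237304688), (75.51019287109375, 26.93063735961914), 89.95952606201172) mean [ 0.736  -0.1586  0.1385]
```

```bash
python3 -m crank '{"slide":[[0,0,0],[0,0,0],[0,0,0],[0,0,0],[0,0,0],[0,0,0],[0,0,0]],"twist":[[0,0,-1],[0,0,-1],[0,0,-1],[0,0,-1],[0,0,-1],[0,0,-1],[0,0,-1]],"claw":[1,1,1,1,1,1,1]}' 20
python3 -m crank '{"slide":[[0,0,0],[0,0,0],[0,0,0],[0,0,0],[0,0,0],[0,0,0],[0,0,0],[0,0,0]],"twist":[[0,0,-1],[0,0,-1],[0,0,-1],[0,0,-1],[0,0,-1],[0,0,-1],[0,0,-0.2],[0,0,0]],"claw":[1,1,1,1,1,1,1,1]}'
```

```text
time: 0.68
ee_pos: [0.2341, -0.606, 0.214]
ee_rot: [-0.001, 0.881, 0.472, 0.0]
force: [-0.8, -0.2, 0.1]
grip_width: 0.0919
grasp_force: 0.0
time: 1.35
ee_pos: [0.2341, -0.6061, 0.2141]
ee_rot: [-0.0, 0.725, 0.689, 0.0]
force: [-0.9, 0.7, 0.7]
grip_width: 0.092
grasp_force: 0.0
```

Run:
```python
from h import *
cap("top")
def px(U,o,f): return (np.array(U,float)+.5)/f-.5+np.array(o)
T=lambda *U: px(U,(220,160),3.8); S=lambda *U: px(U,(290,105),3.3)
xa=np.array([.9986,-.053]);ya=np.array([.053,.9986])
for nm,z,a in(("block top corner front",.048,[T(400,150),T(400,172),T(353,145),T(353,178)]),("spindle end top",.045,[T(448,165)]),("platen edges",.03,[T(465,126),T(462,210),T(379,125),T(376,207)])):
    P=onz("top",a,z);print(nm,P.round(4)[:,:2].tolist(),"mic x,y",np.c_[P[:,:2]@xa,P[:,:2]@ya].round(4).tolist())
d=np.load("pics/top0.png.npy");v,u=np.mgrid[:400,:640];P=atdepth("top",np.c_[u.ravel(),v.ravel()],d.ravel());P=P[d.ravel()>0]
m=(abs(P[:,2]-.046)<.006)&(abs(P[:,0]-.505)<.03)&(P[:,1]>.07)&(P[:,1]<.19);q=P[m]
M=np.c_[q[:,:2]@xa,q[:,:2]@ya,q[:,2]];M=M[np.argsort(M[:,1])];print(M.round(3).tolist())
```

```text
block top corner front [[0.5147, 0.1399], [0.4982, 0.1399], [0.5183, 0.1746], [0.4935, 0.1745]] mic x,y [[0.5066, 0.167], [0.4901, 0.1662], [0.5083, 0.2018], [0.4836, 0.2004]]
spindle end top [[0.5043, 0.1044]] mic x,y [[0.498, 0.131]]
platen edges [[0.5371, 0.0905], [0.4732, 0.0933], [0.5374, 0.1549], [0.4751, 0.1571]] mic x,y [[0.5315, 0.1188], [0.4676, 0.1182], [0.5285, 0.1832], [0.4661, 0.1821]]
[[0.499, 0.097, 0.052], [0.486, 0.098, 0.042], [0.488, 0.099, 0.05], [0.493, 0.099, 0.051], [0.505, 0.099, 0.048], [0.499, 0.099, 0.051], [0.508, 0.099, 0.047], [0.511, 0.1, 0.048], [0.486, 0.101, 0.043], [0.488, 0.101, 0.048], [0.493, 0.102, 0.049], [0.511, 0.102, 0.044], [0.505, 0.102, 0.048], [0.489, 0.104, 0.042], [0.497, 0.104, 0.046], [0.49, 0.105, 0.051], [0.493, 0.105, 0.051], [0.508, 0.105, 0.046], [0.504, 0.105, 0.051], [0.494, 0.107, 0.045], [0.5, 0.107, 0.043], [0.496, 0.107, 0.047], [0.503, 0.107, 0.044], [0.506, 0.107, 0.043], [0.494, 0.11, 0.043], [0.497, 0.11, 0.043], [0.502, 0.11, 0.047], [0.498, 0.11, 0.049], [0.505, 0.11, 0.047], [0.493, 0.113, 0.046], [0.502, 0.113, 0.
[... 2640 characters left out ...]
4, 0.05], [0.491, 0.194, 0.047], [0.494, 0.194, 0.049], [0.496, 0.194, 0.049], [0.499, 0.194, 0.049], [0.505, 0.195, 0.049], [0.508, 0.195, 0.049], [0.51, 0.195, 0.052], [0.485, 0.196, 0.049], [0.49, 0.197, 0.05], [0.497, 0.197, 0.048], [0.499, 0.197, 0.048], [0.502, 0.197, 0.049], [0.505, 0.197, 0.047], [0.508, 0.198, 0.048], [0.511, 0.198, 0.048], [0.487, 0.199, 0.051], [0.49, 0.199, 0.052], [0.493, 0.2, 0.049], [0.496, 0.2, 0.05], [0.499, 0.2, 0.048], [0.503, 0.2, 0.046], [0.505, 0.2, 0.046], [0.508, 0.2, 0.045], [0.51, 0.201, 0.049], [0.486, 0.202, 0.04], [0.488, 0.202, 0.047], [0.49, 0.202, 0.051], [0.496, 0.203, 0.049], [0.5, 0.203, 0.044], [0.502, 0.203, 0.049], [0.505, 0.203, 0.046]]
```

```bash
python3 -m crank '{"slide":[[1,0.25,0],[1,0.25,0],[1,0.25,0],[1,0.25,0],[1,0.25,0],[1,0.25,0],[1,0.25,0],[1,0.25,0]],"twist":[[0,0,0],[0,0,0],[0,0,0],[0,0,0],[0,0,0],[0,0,0],[0,0,0],[0,0,0]],"claw":[1,1,1,1,1,1,1,1]}'
python3 -m crank '{"slide":[[1,0.1,0],[1,0.1,0],[1,0.1,0],[1,0.1,0],[1,0.5,0],[1,0.5,0],[1,0.5,0],[1,0.5,0]],"twist":[[0,0,0],[0,0,0],[0,0,0],[0,0,0],[0,0,0],[0,0,0],[0,0,0],[0,0,0]],"claw":[1,1,1,1,1,1,1,1]}'
python3 -m crank '{"slide":[[1,0.2,0],[1,0.2,0],[1,0.2,0],[1,0.2,0],[1,0.2,0],[1,0.2,0],[1,0.2,0],[1,0.2,0]],"twist":[[0,0,0],[0,0,0],[0,0,0],[0,0,0],[0,0,0],[0,0,0],[0,0,0],[0,0,0]],"claw":[1,1,1,1,1,1,1,1]}'
```

```text
time: 2.07
ee_pos: [0.2945, -0.4078, 0.2146]
ee_rot: [0.0, 0.725, 0.688, -0.0]
force: [1.0, -0.3, -0.1]
grip_width: 0.0918
grasp_force: 0.0
time: 2.73
ee_pos: [0.3646, -0.2111, 0.2148]
ee_rot: [0.0, 0.725, 0.688, -0.0]
force: [0.3, -0.8, -0.5]
grip_width: 0.092
grasp_force: 0.0
time: 3.4
ee_pos: [0.4143, -0.0134, 0.2148]
ee_rot: [0.0, 0.725, 0.688, 0.0]
force: [0.1, -0.9, -0.7]
grip_width: 0.092
grasp_force: 0.0
```

```bash
python3 -m crank '{"slide":[[1,0.07,0],[1,0.07,0],[1,0.07,0],[1,0.07,0],[1,0.07,0],[1,0.07,0],[1,0.07,0],[1,0.07,0]],"twist":[[0,0,0],[0,0,0],[0,0,0],[0,0,0],[0,0,0],[0,0,0],[0,0,0],[0,0,0]],"claw":[1,1,1,1,1,1,1,1]}'
python3 -m crank '{"slide":[[1,0,0],[1,0,0],[1,0,0],[1,0,0],[1,0,0],[0.2,0,0],[0,0,0],[0,0,0]],"twist":[[0,0,0],[0,0,0],[0,0,0],[0,0,0],[0,0,0],[0,0,0],[0,0,0],[0,0,0]],"claw":[1,1,1,1,1,1,1,1]}'
cat >> h.py <<'E'
xa=np.array([.9986,-.053]);ya=np.array([.053,.9986])
def to(a,b,z):
    s=telemetry.state();p=np.array(s["ee_pos"]);q=s["ee_rot"]
    from scipy.spatial.transform import Rotation as Ro
    r=Ro.from_quat([q[1],q[2],q[3],q[0]]);w=np.r_[a*xa+b*ya,z]
    print("a,b",p[:2]@xa,p[:2]@ya,p[2],"units",(r.inv().apply(w-p)/.025).round(3),"toolz",r.apply([0,0,1]).round(3),"force",np.round(s["force"],2))
E
python3 -c "
from h import *
to(.4298,.3358,.005)"
```

```text
time: 4.07
ee_pos: [0.4382, 0.1856, 0.2146]
ee_rot: [0.0, 0.725, 0.688, -0.0]
force: [0.7, -0.9, 0.3]
grip_width: 0.092
grasp_force: 0.0
time: 4.73
ee_pos: [0.4446, 0.3135, 0.2142]
ee_rot: [0.0, 0.725, 0.689, -0.001]
force: [0.3, -0.9, -0.0]
grip_width: 0.0914
grasp_force: 0.0
a,b 0.4273139943487932 0.3366386757952101 0.21418233676775877 units [-0.023  0.104  8.367] toolz [-0.001 -0.001 -1.   ] force [ 0.35 -0.92 -0.05]
```

```bash
python3 -m crank '{"slide":[[0,0.1,1],[0,0,1],[0,0,1],[0,0,1],[0,0,1],[0,0,1],[0,0,1],[0,0,0.7]],"twist":[[0,0,0],[0,0,0],[0,0,0],[0,0,0],[0,0,0],[0,0,0],[0,0,0],[0,0,0]],"claw":[1,1,1,1,1,1,1,1]}' 
python3 -m crank '{"slide":[[0,0,0.4],[0,0,0.2],[0,0,0],[0,0,0]],"twist":[[0,0,0],[0,0,0],[0,0,0],[0,0,0]],"claw":[1,1,1,1]}'
python3 -c "
from h import *
to(.4298,.3358,.005)
p,d=cap('scene');cv2.imwrite('pics/g1.png',cv2.resize(p[200:320,240:400,::-1],None,fx=4,fy=4,interpolation=2))"
```

```text
time: 5.4
ee_pos: [0.4472, 0.3111, 0.0201]
ee_rot: [0.0, 0.726, 0.688, -0.001]
force: [-0.4, -0.5, 0.1]
grip_width: 0.0919
grasp_force: 0.0
time: 5.73
ee_pos: [0.4478, 0.3141, 0.0079]
ee_rot: [0.0, 0.725, 0.689, 0.001]
force: [-1.1, -0.1, 0.0]
grip_width: 0.0916
grasp_force: 0.0
a,b 0.4305754949557349 0.33735179166249335 0.00785846663558314 units [-0.062 -0.031  0.114] toolz [ 0.001  0.    -1.   ] force [-1.13 -0.06  0.04]
```

View pics/g1.png

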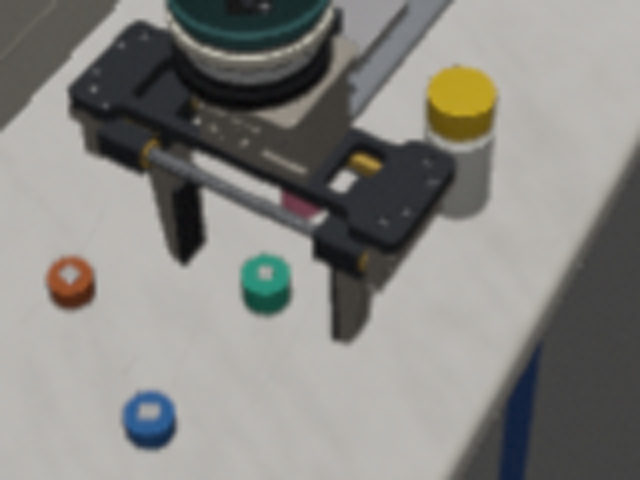

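The green mount at (266,285) sits midway between the fingertips, (187,262) and (345,340), so I'll close on it.

```bash
python3 -m crank '{"slide":[[0,0,0.1],[0,0,0],[0,0,0],[0,0,0],[0,0,0],[0,0,0],[0,0,0],[0,0,0]],"twist":[[0,0,0],[0,0,0],[0,0,0],[0,0,0],[0,0,0],[0,0,0],[0,0,0],[0,0,0]],"claw":[0,0,0,0,0,0,0,0]}' 20
python3 -m crank '{"slide":[[0,0,0],[0,0,0],[0,0,0],[0,0,-0.5],[0,0,-1],[0,0,-1],[0,0,-1],[0,0,0]],"twist":[[0,0,0],[0,0,0],[0,0,0],[0,0,0],[0,0,0],[0,0,0],[0,0,0],[0,0,0]],"claw":[0,0,0,0,0,0,0,0]}'
python3 -c "
from h import *
to(.4988,.1515,.09)"
```

```text
time: 6.45
ee_pos: [0.4472, 0.3142, 0.0045]
ee_rot: [-0.0, 0.725, 0.689, -0.0]
force: [-0.0, 0.6, 0.4]
grip_width: 0.0407
grasp_force: 0.0
time: 7.12
ee_pos: [0.4493, 0.3165, 0.0973]
ee_rot: [0.001, 0.724, 0.689, 0.004]
force: [0.2, 0.6, 0.4]
grip_width: 0.0267
grasp_force: 20.0
a,b 0.4319438643193744 0.33988306587284434 0.09727126876776641 units [-7.545  2.648  0.272] toolz [ 0.007  0.004 -1.   ] force [0.17 0.55 0.37]
```

```bash
python3 -m crank '{"slide":[[0,0.9,0],[-0.5,0.9,0],[-1,0.8,0],[-1,0,0],[-1,0,0],[-1,0,0],[-1,0,0],[-1,0,0]],"twist":[[0,0,0],[0,0,0],[0,0,0],[0,0,0],[0,0,0],[0,0,0],[0,0,0],[0,0,0]],"claw":[0,0,0,0,0,0,0,0]}' 
python3 -m crank '{"slide":[[-0.7,0,0.5],[-0.3,0,0.3],[0,0,0],[0,0,0],[0,0,0]],"twist":[[0,0,0],[0,0,0],[0,0,0],[0,0,0],[0,0,0]],"claw":[0,0,0,0,0]}'
python3 - <<'E'
from h import *
to(.4988,.1515,.034)
im=[]
for n,c in(("top",(170,230,310,390)),("scene",(155,235,290,370))):
    p,d=cap(n);v,u=np.mgrid[:400,:640];h=cv2.cvtColor(p,cv2.COLOR_RGB2HSV)
    P=atdepth(n,np.c_[u.ravel(),v.ravel()],d.ravel()).reshape(400,640,3)
    g=(d>0)&(h[...,0]>70)&(h[...,0]<90)&(h[...,1]>110)&(abs(P[...,0]-.5)<.06)&(abs(P[...,1]-.13)<.05)
    if g.sum(): q=P[g];print(n,g.sum(),q.mean(0).round(4),(q[:,:2]@xa).min(),(q[:,:2]@xa).max(),(q[:,:2]@ya).min(),(q[:,:2]@ya).max(),u[g].mean(),v[g].mean())
    im.append(cv2.resize(p[c[0]:c[1],c[2]:c[3],::-1],(400,400 if n=="scene" else 300),interpolation=2))
im[0]=cv2.copyMakeBorder(im[0],0,100,0,0,0)
cv2.imwrite("pics/p1.png",np.hstack(im))
E
```

```text
time: 7.78
ee_pos: [0.5035, 0.1473, 0.0922]
ee_rot: [-0.0, 0.725, 0.689, -0.0]
force: [0.5, -0.4, -0.8]
grip_width: 0.0264
grasp_force: 20.0
time: 8.2
ee_pos: [0.5028, 0.1255, 0.0725]
ee_rot: [-0.0, 0.724, 0.69, 0.001]
force: [0.1, -0.6, -0.2]
grip_width: 0.0262
grasp_force: 20.0
a,b 0.4954879882889913 0.1519691830568524 0.07251035528271758 units [-0.021  0.132  1.54 ] toolz [ 0.001  0.001 -1.   ] force [ 0.07 -0.56 -0.19]
scene 210 [0.4925 0.1383 0.2279] 0.4351768909344795 0.5395596479284728 0.13014529940036906 0.2047899642521495 325.35714285714283 133.2
```

View pics/p1.png

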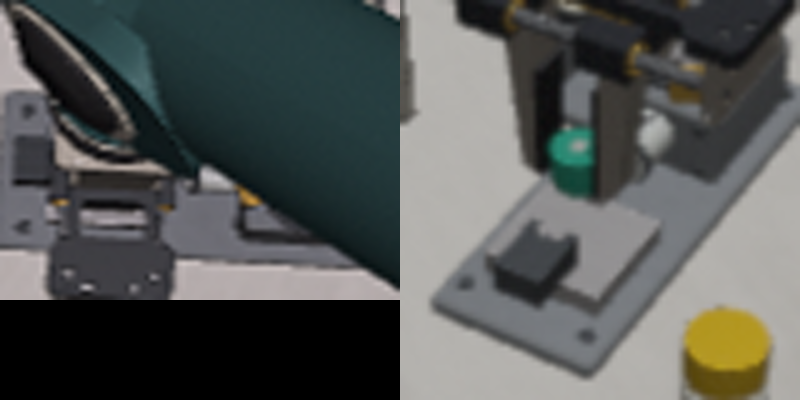

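The scene crop shows the held mount's top centre near (579,146). The V block's tips are at about (532,226) and (574,236), and the mount is still about 35 mm above the platen.

Run:
```python
from h import *
f=lambda U:(np.array(U,float)-[400,0]+.5)/5-.5+[290,155]
for nm,U,z in(("mount top",(579,147),.089),("mount left edge top",(549,148),.089),("tips",(532,227),.048),("tips",(575,236),.048),("platen spindle-near corner",(660,225),.03)):
    P=onz("scene",[f(U)],z)[0];print(nm,"a,b",(P[:2]@xa).round(4),(P[:2]@ya).round(4))
to(.4988,.1515,.034)
```

```text
mount top a,b 0.494 0.1493
mount left edge top a,b 0.5056 0.157
tips a,b 0.5078 0.17
tips a,b 0.4871 0.1648
platen spindle-near corner a,b 0.4657 0.1208
a,b 0.49556081718317313 0.15196329308397416 0.07257157493144438 units [-0.021  0.128  1.543] toolz [ 0.001  0.001 -1.   ] force [ 0.39 -0.    0.49]
```

```bash
python3 -m crank '{"slide":[[0.1,0.13,0],[0,0,0.3],[0,0,0.4],[0,0,0.2],[0,0,0],[0,0,0],[0,0,0],[0,0,0]],"twist":[[0,0,0],[0,0,0],[0,0,0],[0,0,0],[0,0,0],[0,0,0],[0,0,0],[0,0,0]],"claw":[0,0,0,0,0,0,0,0]}'
python3 - <<'E'
from h import *
to(.4988,.154,.0345)
p,d=cap("scene");cv2.imwrite("pics/p2.png",cv2.resize(p[165:225,300:375,::-1],None,fx=8,fy=8,interpolation=2))
E
```

```text
time: 8.97
ee_pos: [0.5062, 0.1261, 0.0497]
ee_rot: [0.0, 0.725, 0.689, 0.0]
force: [-0.6, -0.4, -1.1]
grip_width: 0.0265
grasp_force: 20.0
a,b 0.4988522098240333 0.1527163146934506 0.049733498997158655 units [ 0.051 -0.002  0.609] toolz [ 0.  0. -1.] force [-0.63 -0.44 -1.12]
```

View pics/p2.png

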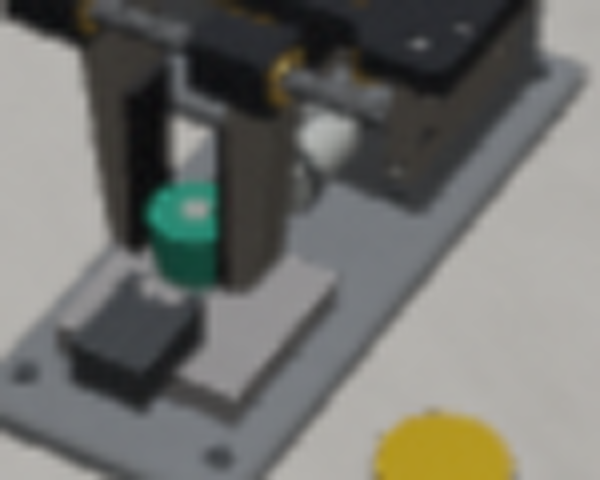

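The mount (left top edge (147,212), top centre about (195,210)) hangs just above the platen, on the spindle side of the V tips (138,275) and (203,303).

Run:
```python
from h import *
f=lambda U:(np.array(U,float)+.5)/8-.5+[300,165]
for nm,U,z in(("mount top hole",(196,209),.0664),("left edge top",(147,213),.0664),("tips",(138,275),.048),("tips",(203,304),.048)):
    P=onz("scene",[f(U)],z)[0];print(nm,"a,b",(P[:2]@xa).round(4),(P[:2]@ya).round(4))
```

```text
mount top hole a,b 0.4978 0.1494
left edge top a,b 0.5093 0.1583
tips a,b 0.5081 0.1658
tips a,b 0.4851 0.1666
```

```bash
python3 -m crank '{"slide":[[0.06,0,0],[0,0,0.2],[0,0,0.2],[0,0,0.12],[0,0,0.05],[0,0,0],[0,0,0]],"twist":[[0,0,0],[0,0,0],[0,0,0],[0,0,0],[0,0,0],[0,0,0],[0,0,0]],"claw":[0,0,0,0,0,0,0]}' 
python3 -m crank '{"slide":[[0,0,0.04],[0,0,0],[0,0,0]],"twist":[[0,0,0],[0,0,0],[0,0,0]],"claw":[0,0,0]}' 
python3 -c "
from h import *
to(.4988,.154,.0343)"
```

```text
time: 9.6
ee_pos: [0.5061, 0.1275, 0.0352]
ee_rot: [-0.0, 0.725, 0.689, -0.0]
force: [-1.3, 0.5, -0.3]
grip_width: 0.0263
grasp_force: 20.0
time: 9.85
ee_pos: [0.5063, 0.1276, 0.0345]
ee_rot: [0.0, 0.725, 0.689, 0.0]
force: [-0.3, -0.1, 1.3]
grip_width: 0.0264
grasp_force: 20.0
a,b 0.49883723028958415 0.15425376577602568 0.03450425609176152 units [-0.01  -0.001  0.008] toolz [ 0.  0. -1.] force [-0.25 -0.09  1.26]
```

```bash
python3 -m crank '{"slide":[[0,0,0.02],[0,0,0],[0,0,0],[0,0,0],[0,0,0],[0,0,0],[0,0,0],[0,0,0]],"twist":[[0,0,0],[0,0,0],[0,0,0],[0,0,0],[0,0,0],[0,0,0],[0,0,0],[0,0,0]],"claw":[0,0,0.4,0.5,0.6,0.6,0.6,0.6]}' 
python3 -m crank '{"slide":[[0,0,-0.3],[0,0,-0.7],[0,0,-1],[0,0,-1],[0,0,-1],[0,0,-1],[0,0,-1],[0,0,0]],"twist":[[0,0,0],[0,0,0],[0,0,0],[0,0,0],[0,0,0],[0,0,0],[0,0,0],[0,0,0]],"claw":[0.6,0.6,0.6,0.6,0.6,0.6,0.6,0.8]}'
python3 - <<'E'
from h import *
to(.4988,-.07,.22)
p,d=cap("scene");cv2.imwrite("pics/p3.png",cv2.resize(p[105:225,290:375,::-1],None,fx=5,fy=5,interpolation=2))
E
```

```text
time: 10.52
ee_pos: [0.5061, 0.1274, 0.0337]
ee_rot: [-0.0, 0.725, 0.689, -0.0]
force: [0.3, 0.2, 1.0]
grip_width: 0.0547
grasp_force: 0.0
time: 11.18
ee_pos: [0.5087, 0.1288, 0.1888]
ee_rot: [0.002, 0.725, 0.689, 0.003]
force: [0.8, 0.0, 0.4]
grip_width: 0.0597
grasp_force: 0.0
a,b 0.5012012155120966 0.15561430201324936 0.18884776864792888 units [-9.022 -0.114 -1.262] toolz [ 0.008  0.001 -1.   ] force [0.81 0.05 0.39]
```

View pics/p3.png

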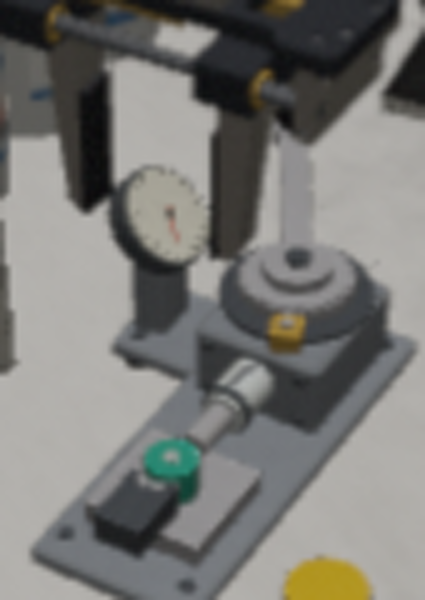

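The mount (172,470) stands upright on the platen between the spindle and the V. Next I'll fix the grip position from the stored depth images.

Run:
```python
from h import *
for n in("scene","top"):
    d=np.load(f"pics/{n}0.png.npy");v,u=np.mgrid[:400,:640];P=atdepth(n,np.c_[u.ravel(),v.ravel()],d.ravel())[d.ravel()>0]
    for z0,z1 in((.095,.13),(.13,.145)):
        q=P[(P[:,2]>z0)&(P[:,2]<z1)&(abs(P[:,0]-.552)<.04)&(abs(P[:,1]+.1)<.04)];A=q[:,:2]@xa;B=q[:,:2]@ya
        if len(q):print(n,z0,len(q),"a",np.percentile(A,[3,50,97]).round(4),"b",np.percentile(B,[3,50,97]).round(4),"z",q[:,2].max().round(3))
def px(U,o,f): return (np.array(U,float)+.5)/f-.5+np.array(o)
for p in(onz("top",[px((748,75),(220,160),3.8)],.137)[0],onz("scene",[px((195,34),(290,105),3.3)],.137)[0],onz("top",[px((594,160),(220,160),3.8)],.09)[0],onz("scene",[px((198,170),(290,105),3.3)],.09)[0]): print(p[:2]@xa,p[:2]@ya)
to(.5565,-.072,.2)
```

```text
scene 0.095 106 a [0.5444 0.5514 0.5673] b [-0.0765 -0.0648 -0.0598] z 0.129
scene 0.13 56 a [0.5442 0.5536 0.5652] b [-0.0811 -0.0688 -0.0617] z 0.141
top 0.095 38 a [0.5454 0.5497 0.5617] b [-0.0773 -0.0635 -0.0586] z 0.13
top 0.13 65 a [0.5467 0.5567 0.5679] b [-0.0806 -0.0701 -0.0604] z 0.145
0.5553827855714712 -0.06878281850079103
0.5552212896433754 -0.07025926624660353
0.4987737463127678 0.02966629591547673
0.49613357924906715 0.029065549262712573
a,b 0.5001913892141653 0.15475852351326025 0.18656678678582925 units [-9.076  2.231 -0.532] toolz [ 0.005  0.    -1.   ] force [ 0.16 -0.37 -0.42]
```

```bash
python3 -m crank '{"slide":[[-1,0.25,0],[-1,0.25,0],[-1,0.25,0],[-1,0.25,0],[-1,0.25,0],[-1,0.25,0],[-1,0.25,0],[-1,0.25,0]],"twist":[[0,0,0],[0,0,0],[0,0,0],[0,0,0],[0,0,0],[0,0,0],[0,0,0],[0,0,0]],"claw":[0.9,1,1,1,1,1,1,1]}' 
python3 -m crank '{"slide":[[-0.8,0.2,0],[-0.2,0,0],[0,0,0],[0,0,0],[0,0,0]],"twist":[[0,0,0],[0,0,0],[0,0,0],[0,0,0],[0,0,0]],"claw":[1,1,1,1,1]}'
python3 - <<'E'
from h import *
to(.556,-.0715,.096)
E
```

```text
time: 11.9
ee_pos: [0.5453, -0.0761, 0.1828]
ee_rot: [-0.001, 0.725, 0.689, -0.001]
force: [-0.1, 0.3, 0.1]
grip_width: 0.0917
grasp_force: 0.0
time: 12.32
ee_pos: [0.5494, -0.0979, 0.1836]
ee_rot: [-0.0, 0.724, 0.69, 0.0]
force: [0.6, 0.0, 0.0]
grip_width: 0.0916
grasp_force: 0.0
a,b 0.553819911272682 -0.06864370365723244 0.18364273067061865 units [-0.118  0.089  3.506] toolz [-0.001  0.001 -1.   ] force [0.57 0.04 0.01]
```

```bash
python3 -m crank '{"slide":[[-0.11,0.09,0],[0,0,0.8],[0,0,1],[0,0,1],[0,0,0.5],[0,0,0.2],[0,0,0],[0,0,0]],"twist":[[0,0,0],[0,0,0],[0,0,0],[0,0,0],[0,0,0],[0,0,0],[0,0,0],[0,0,0]],"claw":[1,1,1,1,1,1,1,1]}' 15
python3 -c "
from h import *
to(.556,-.0715,.096)"
python3 -m crank '{"slide":[[0,0,0],[0,0,0],[0,0,0],[0,0,0],[0,0,0],[0,0,0],[0,0,0],[0,0,0]],"twist":[[0,0,0],[0,0,0],[0,0,0],[0,0,0],[0,0,0],[0,0,0],[0,0,0],[0,0,0]],"claw":[0,0,0,0,0,0,0,0]}' 15
python3 -m crank '{"slide":[[0,0,0],[0,0,0],[0,0,0],[0,0,0]],"twist":[[0,0,0],[0,0,0],[0,0,0],[0,0,0]],"claw":[0,0,0,0]}' 
python3 -c "
from h import *
to(.556,-.0715,.096)"
```

```text
time: 12.98
ee_pos: [0.5527, -0.1023, 0.0972]
ee_rot: [0.0, 0.724, 0.689, 0.0]
force: [-0.5, -1.1, 0.4]
grip_width: 0.0917
grasp_force: 0.0
a,b 0.5573574489716041 -0.07290471804670925 0.09716955185996538 units [ 0.056 -0.054  0.047] toolz [ 0.001  0.    -1.   ] force [-0.49 -1.06  0.4 ]
time: 13.65
ee_pos: [0.5519, -0.1029, 0.0963]
ee_rot: [-0.0, 0.725, 0.689, -0.0]
force: [-0.2, -0.2, 0.6]
grip_width: 0.0409
grasp_force: 0.0
time: 13.98
ee_pos: [0.5521, -0.1029, 0.0963]
ee_rot: [0.0, 0.725, 0.689, 0.0]
force: [1.2, 0.2, -0.3]
grip_width: 0.0252
grasp_force: 15.0
a,b 0.5567836752045449 -0.07352376849234446 0.09632147280835392 units [ 0.081 -0.031  0.013] toolz [ 0. -0. -1.] force [ 1.21  0.19 -0.27]
```

```bash
cat >> h.py <<'E'
def arcp(th): return np.array([.4978+.118*np.sin(.5236-th),.0287-.118*np.cos(.5236-th)])
def where():
    s=telemetry.state();p=np.array(s["ee_pos"]);f=np.array(s["force"]);a,b=p[:2]@xa-.4978,p[:2]@ya-.0287
    th=.5236-np.arctan2(a,-b);t=np.array([-np.cos(.5236-th),-np.sin(.5236-th)])
    print("t",s["time"],"theta",th.round(4),"r",np.hypot(a,b).round(4),"Ftang",-(f[:2]@xa*t[0]+f[:2]@ya*t[1]).round(2),"Frad",(np.array([a,b])/.118@[f[:2]@xa,f[:2]@ya]).round(2),"z",p[2].round(4),"w",s["grip_width"])
E
python3 - <<'E'
from h import *
where()
for i in range(26):
    d=(arcp(.05*(i+1))-arcp(.05*i))/.025; print(f"{.05*(i+1):.2f}: tx {d[1]:.3f} ty {d[0]:.3f}")
E
```

```text
t 13.9833 theta 0.0003 r 0.118 Ftang 1.16 Frad 0.38 z 0.0963 w 0.025183138489495396
0.05: tx -0.113 ty -0.207
0.10: tx -0.102 ty -0.213
0.15: tx -0.092 ty -0.217
0.20: tx -0.081 ty -0.222
0.25: tx -0.069 ty -0.226
0.30: tx -0.058 ty -0.229
0.35: tx -0.047 ty -0.231
0.40: tx -0.035 ty -0.233
0.45: tx -0.023 ty -0.235
0.50: tx -0.011 ty -0.236
0.55: tx 0.000 ty -0.236
0.60: tx 0.012 ty -0.236
0.65: tx 0.024 ty -0.235
0.70: tx 0.036 ty -0.233
0.75: tx 0.047 ty -0.231
0.80: tx 0.059 ty -0.229
0.85: tx 0.070 ty -0.225
0.90: tx 0.081 ty -0.222
0.95: tx 0.092 ty -0.217
1.00: tx 0.103 ty -0.212
1.05: tx 0.113 ty -0.207
1.10: tx 0.124 ty -0.201
1.15: tx 0.134 ty -0.195
1.20: tx 0.143 ty -0.188
1.25: tx 0.152 ty -0.180
1.30: tx 0.161 ty -0.172
```

Swing to about 0.25 rad first, then approach the clamp in smaller steps.

```bash
python3 -m crank '{"slide":[[-0.11,-0.21,0],[-0.1,-0.21,0],[-0.09,-0.22,0],[-0.08,-0.22,0],[-0.07,-0.23,0],[0,0,0],[0,0,0]],"twist":[[0,0,0],[0,0,0],[0,0,0],[0,0,0],[0,0,0],[0,0,0],[0,0,0]],"claw":[0,0,0,0,0,0,0]}'; python3 -c "from h import *;where()"
for i in 1; do :; done
python3 -m crank '{"slide":[[-0.06,-0.23,0],[0,0,0],[0,0,0]],"twist":[[0,0,0],[0,0,0],[0,0,0]],"claw":[0,0,0]}' >/dev/null; python3 -c "from h import *;where()"
python3 -m crank '{"slide":[[-0.025,-0.11,0],[0,0,0],[0,0,0]],"twist":[[0,0,0],[0,0,0],[0,0,0]],"claw":[0,0,0]}' >/dev/null; python3 -c "from h import *;where()"
python3 -m crank '{"slide":[[-0.02,-0.12,0],[0,0,0],[0,0,0]],"twist":[[0,0,0],[0,0,0],[0,0,0]],"claw":[0,0,0]}' >/dev/null; python3 -c "from h import *;where()"
```

```text
time: 14.57
ee_pos: [0.5236, -0.1125, 0.0963]
ee_rot: [-0.0, 0.725, 0.689, -0.0]
force: [1.2, 2.5, -0.7]
grip_width: 0.0251
grasp_force: 15.0
t 14.5667 theta 0.2565 r 0.1175 Ftang 1.66 Frad -2.15 z 0.0963 w 0.025068540789938948
t 14.8167 theta 0.3041 r 0.1174 Ftang 0.78 Frad -2.83 z 0.0963 w 0.025190794591059384
t 15.0667 theta 0.3259 r 0.1174 Ftang 1.66 Frad -3.19 z 0.0963 w 0.025057673128672676
t 15.3167 theta 0.3501 r 0.1174 Ftang 2.42 Frad -4.45 z 0.0964 w 0.02530443597943934
```

```bash
w(){ python3 -c "from h import *;where()"; }
python3 -m crank '{"slide":[[0.04,0,0],[0,0,0],[0,0,0]],"twist":[[0,0,0],[0,0,0],[0,0,0]],"claw":[0,0,0]}' >/dev/null; w
python3 -m crank '{"slide":[[-0.01,-0.12,0],[0,0,0],[0,0,0]],"twist":[[0,0,0],[0,0,0],[0,0,0]],"claw":[0,0,0]}' >/dev/null; w
python3 -m crank '{"slide":[[0,-0.12,0],[0,0,0],[0,0,0]],"twist":[[0,0,0],[0,0,0],[0,0,0]],"claw":[0,0,0]}' >/dev/null; w
python3 -m crank '{"slide":[[0,-0.12,0],[0,0,0],[0,0,0]],"twist":[[0,0,0],[0,0,0],[0,0,0]],"claw":[0,0,0]}' >/dev/null; w
```

```text
t 15.5667 theta 0.3495 r 0.1172 Ftang 3.38 Frad -3.1 z 0.0964 w 0.025257374944777266
t 15.8167 theta 0.377 r 0.1172 Ftang 3.69 Frad -1.03 z 0.0964 w 0.025249366625173013
t 16.0667 theta 0.4022 r 0.117 Ftang 4.36 Frad 1.92 z 0.0965 w 0.02532536835740344
t 16.3167 theta 0.4263 r 0.117 Ftang 4.13 Frad 0.71 z 0.0965 w 0.025405949121073843
```

```bash
w(){ python3 -c "from h import *;where()"; }
m(){ :; }
python3 -m crank '{"slide":[[0,-0.12,0],[0,0,0],[0,0,0]],"twist":[[0,0,0],[0,0,0],[0,0,0]],"claw":[0,0,0]}' >/dev/null; w
python3 -m crank '{"slide":[[0,-0.12,0],[0,0,0],[0,0,0]],"twist":[[0,0,0],[0,0,0],[0,0,0]],"claw":[0,0,0]}' >/dev/null; w
python3 -m crank '{"slide":[[0,-0.12,0],[0,0,0],[0,0,0]],"twist":[[0,0,0],[0,0,0],[0,0,0]],"claw":[0,0,0]}' >/dev/null; w
python3 -m crank '{"slide":[[0,-0.12,0],[0,0,0],[0,0,0]],"twist":[[0,0,0],[0,0,0],[0,0,0]],"claw":[0,0,0]}' >/dev/null; w
python3 -m crank '{"slide":[[0,-0.12,0],[0,0,0],[0,0,0]],"twist":[[0,0,0],[0,0,0],[0,0,0]],"claw":[0,0,0]}' >/dev/null; w
```

```text
t 16.5667 theta 0.4481 r 0.1169 Ftang 5.1 Frad 2.33 z 0.0966 w 0.025364794936962722
t 16.8167 theta 0.4892 r 0.1168 Ftang 0.96 Frad 3.39 z 0.0963 w 0.02533100355493285
t 17.0667 theta 0.5114 r 0.1166 Ftang 1.48 Frad 5.35 z 0.0963 w 0.025280769817763088
t 17.3167 theta 0.5367 r 0.1166 Ftang 1.09 Frad 4.77 z 0.0963 w 0.025048300461630854
t 17.5667 theta 0.5597 r 0.1166 Ftang 1.23 Frad 4.71 z 0.0963 w 0.0251505081822403
```

```bash
w(){ python3 -c "from h import *;where()"; }
python3 -m crank '{"slide":[[-0.02,-0.12,0],[0,0,0],[0,0,0]],"twist":[[0,0,0],[0,0,0],[0,0,0]],"claw":[0,0,0]}' >/dev/null; w
python3 -m crank '{"slide":[[0,-0.12,0],[0,0,0],[0,0,0]],"twist":[[0,0,0],[0,0,0],[0,0,0]],"claw":[0,0,0]}' >/dev/null; w
python3 -m crank '{"slide":[[0.01,-0.12,0],[0,0,0],[0,0,0]],"twist":[[0,0,0],[0,0,0],[0,0,0]],"claw":[0,0,0]}' >/dev/null; w
python3 -m crank '{"slide":[[0.01,-0.12,0],[0,0,0],[0,0,0]],"twist":[[0,0,0],[0,0,0],[0,0,0]],"claw":[0,0,0]}' >/dev/null; w
python3 -m crank '{"slide":[[0.015,-0.12,0],[0,0,0],[0,0,0]],"twist":[[0,0,0],[0,0,0],[0,0,0]],"claw":[0,0,0]}' >/dev/null; w
```

```text
t 17.8167 theta 0.5851 r 0.1166 Ftang 1.56 Frad 3.82 z 0.0963 w 0.02535603872608572
t 18.0667 theta 0.6097 r 0.1165 Ftang 2.65 Frad 3.93 z 0.0963 w 0.025633909136461654
t 18.3167 theta 0.6336 r 0.1164 Ftang 2.85 Frad 3.96 z 0.0964 w 0.02509492277992185
t 18.5667 theta 0.6595 r 0.1165 Ftang 3.45 Frad 2.92 z 0.0964 w 0.024930252161229294
t 18.8167 theta 0.6825 r 0.1164 Ftang 4.45 Frad 2.51 z 0.0964 w 0.02530784728040652
```

```bash
w(){ python3 -c "from h import *;where()"; }
python3 -m crank '{"slide":[[0.015,-0.12,0],[0,0,0],[0,0,0]],"twist":[[0,0,0],[0,0,0],[0,0,0]],"claw":[0,0,0]}' >/dev/null; w
python3 -m crank '{"slide":[[0.02,-0.12,0],[0,0,0],[0,0,0]],"twist":[[0,0,0],[0,0,0],[0,0,0]],"claw":[0,0,0]}' >/dev/null; w
python3 -m crank '{"slide":[[0.025,-0.12,0],[0,0,0],[0,0,0]],"twist":[[0,0,0],[0,0,0],[0,0,0]],"claw":[0,0,0]}' >/dev/null; w
python3 -m crank '{"slide":[[0.03,-0.12,0],[0,0,0],[0,0,0]],"twist":[[0,0,0],[0,0,0],[0,0,0]],"claw":[0,0,0]}' >/dev/null; w
python3 -m crank '{"slide":[[0.03,-0.12,0],[0,0,0],[0,0,0]],"twist":[[0,0,0],[0,0,0],[0,0,0]],"claw":[0,0,0]}' >/dev/null; w
```

```text
t 19.0667 theta 0.7069 r 0.1164 Ftang 3.94 Frad 1.81 z 0.0964 w 0.025395975593339483
t 19.3167 theta 0.7479 r 0.1164 Ftang -0.26 Frad 1.04 z 0.0961 w 0.02544404470928752
t 19.5667 theta 0.7695 r 0.1164 Ftang -0.04 Frad -1.39 z 0.0962 w 0.025158746036914204
t 19.8167 theta 0.7937 r 0.1164 Ftang 0.29 Frad -2.84 z 0.0963 w 0.025213899180437104
t 20.0667 theta 0.8178 r 0.1164 Ftang 0.93 Frad -5.1 z 0.0963 w 0.02519788926150011
```

```bash
w(){ python3 -c "from h import *;where()"; }
python3 -m crank '{"slide":[[0.075,-0.1,0],[0,0,0],[0,0,0]],"twist":[[0,0,0],[0,0,0],[0,0,0]],"claw":[0,0,0]}' >/dev/null; w
python3 -m crank '{"slide":[[0.05,-0.11,0],[0,0,0],[0,0,0]],"twist":[[0,0,0],[0,0,0],[0,0,0]],"claw":[0,0,0]}' >/dev/null; w
python3 -m crank '{"slide":[[0.05,-0.11,0],[0,0,0],[0,0,0]],"twist":[[0,0,0],[0,0,0],[0,0,0]],"claw":[0,0,0]}' >/dev/null; w
python3 -m crank '{"slide":[[0.05,-0.11,0],[0,0,0],[0,0,0]],"twist":[[0,0,0],[0,0,0],[0,0,0]],"claw":[0,0,0]}' >/dev/null; w
```

```text
t 20.3167 theta 0.8422 r 0.1163 Ftang 1.53 Frad -2.94 z 0.0964 w 0.0250051920230478
t 20.5667 theta 0.8688 r 0.1162 Ftang 1.84 Frad -1.7 z 0.0964 w 0.025350568563549888
t 20.8167 theta 0.8944 r 0.1161 Ftang 3.66 Frad -0.8 z 0.0964 w 0.025188588213836533
t 21.0667 theta 0.9206 r 0.1161 Ftang 3.04 Frad 1.71 z 0.0964 w 0.025402165202085252
```

```bash
w(){ python3 -c "from h import *;where()"; }
python3 -m crank '{"slide":[[0.04,-0.11,0],[0,0,0],[0,0,0]],"twist":[[0,0,0],[0,0,0],[0,0,0]],"claw":[0,0,0]}' >/dev/null; w
python3 -m crank '{"slide":[[0.045,-0.11,0],[0,0,0],[0,0,0]],"twist":[[0,0,0],[0,0,0],[0,0,0]],"claw":[0,0,0]}' >/dev/null; w
python3 -m crank '{"slide":[[0.05,-0.1,0],[0,0,0],[0,0,0]],"twist":[[0,0,0],[0,0,0],[0,0,0]],"claw":[0,0,0]}' >/dev/null; w
python3 -m crank '{"slide":[[0.05,-0.1,0],[0,0,0],[0,0,0]],"twist":[[0,0,0],[0,0,0],[0,0,0]],"claw":[0,0,0]}' >/dev/null; w
```

```text
t 21.3167 theta 0.9454 r 0.1161 Ftang 4.09 Frad 0.74 z 0.0964 w 0.02522247100229399
t 21.5667 theta 0.9698 r 0.116 Ftang 4.82 Frad 0.54 z 0.0964 w 0.02503227204507902
t 21.8167 theta 1.007 r 0.116 Ftang -0.97 Frad 0.42 z 0.0961 w 0.024669302171525506
t 22.0667 theta 1.0263 r 0.1159 Ftang 0.14 Frad -0.13 z 0.0962 w 0.025362875873541604
```

```bash
w(){ python3 -c "from h import *;where()"; }
python3 -m crank '{"slide":[[0.05,-0.1,0],[0,0,0],[0,0,0]],"twist":[[0,0,0],[0,0,0],[0,0,0]],"claw":[0,0,0]}' >/dev/null; w
python3 -m crank '{"slide":[[0.06,-0.1,0],[0,0,0],[0,0,0]],"twist":[[0,0,0],[0,0,0],[0,0,0]],"claw":[0,0,0]}' >/dev/null; w
python3 -m crank '{"slide":[[0.065,-0.1,0],[0,0,0],[0,0,0]],"twist":[[0,0,0],[0,0,0],[0,0,0]],"claw":[0,0,0]}' >/dev/null; w
python3 -m crank '{"slide":[[0.065,-0.1,0],[0,0,0],[0,0,0]],"twist":[[0,0,0],[0,0,0],[0,0,0]],"claw":[0,0,0]}' >/dev/null; w
python3 -m crank '{"slide":[[0.065,-0.1,0],[0,0,0],[0,0,0],[0,0,0],[0,0,0],[0,0,0]],"twist":[[0,0,0],[0,0,0],[0,0,0],[0,0,0],[0,0,0],[0,0,0]],"claw":[0,0,0,0,0,0]}' >/dev/null; w
python3 -c "
from h import *
p,d=cap('scene');cv2.imwrite('pics/f.png',cv2.resize(p[105:225,290:375,::-1],None,fx=5,fy=5,interpolation=2))"
```

```text
t 22.3167 theta 1.0466 r 0.116 Ftang 0.3 Frad -0.8 z 0.0963 w 0.025509254917193597
t 22.5667 theta 1.0704 r 0.116 Ftang 0.93 Frad -1.02 z 0.0963 w 0.025582943483608726
t 22.8167 theta 1.0945 r 0.1159 Ftang 2.37 Frad 0.1 z 0.0963 w 0.025033545654004414
t 23.0667 theta 1.1208 r 0.1159 Ftang 1.83 Frad -1.71 z 0.0964 w 0.025317239805784215
t 23.5667 theta 1.146 r 0.1159 Ftang 3.3 Frad -3.76 z 0.0963 w 0.02520383493514881
```

View pics/f.png

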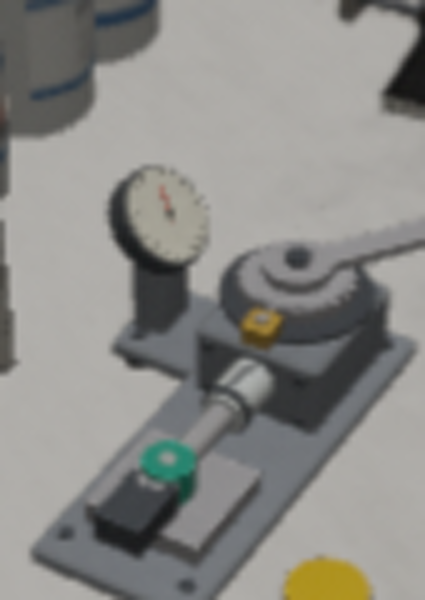

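The mount (167,468) is clamped upright in the V with the spindle against it. The lever is past the third click and still bearing at about 3 N, so I'm handing in.

```bash
python3 -c "
from h import *
print(manip.finish_job())"
```

```text
the job is handed in; nothing more can be done
None
```

I handed the job in with the green mount clamped upright in the V. Three clicks were felt and no fourth; the gripper holds the lever grip about 0.15 rad past the third, pressing with about 3 N. The hand-in returned no verdict.

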